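# Set up the rod bender

### The job

Set up the small rod bender for the next job. Press its brass spring button in and slide the stop tube until the button pops out through the hole marked red, without forcing anything; also turn the green wheel by its rim until its white mark faces the red pointer. Leave the other things on the table where they are.

Things in the scene. Friction and masses are not known exactly. Their poses are not given: they have to be found in the camera images.
- bender: Bed of the rod bender, fixed to the table: grey base plate 130 x 350 x 12 mm, long side along its y axis; origin at the centre of its underside, z up. The tube lies along y at x = 0; the wheel's axis is at x = 0, y = -115 mm.
- middle_hole (a point): Centre of the middle hole, on the flat top face of the aluminium outer tube: 54 mm above the table, at y = +58 mm on the bender. The outer tube is fixed, 30 mm wide, wall 1.6 mm, from y = +24 (open mouth) to +170 mm. It has three 11 mm holes in its top face, at y = +36, +58 and +80 mm; the button starts in this one.
- pointer (a point): Tip of the fixed red pointer, 52 mm from the wheel's axis on the bender's -x side, 58 mm above the table; its post behind it reaches out to 65 mm from the axis and is 16 mm wide. Opposite, on the +x side, stands a steel roller, 12 mm in diameter, 57 mm from the axis, 52 mm high. The rim's +y and -y sides are clear.
- stop_plate (a point): Middle of the top edge of the blue stop plate, the upright end plate of the inner tube: 8 mm thick along y, 26 mm wide along x, standing 28 mm above the outer tube's top face. It lies 62 mm from the button towards -y. Beside it the steel inner tube is bare, 24 mm wide, its top 2 mm below that face. It may be pushed along y from either side or pinched from above.
- button_top (a point): Crown of the brass spring button, 9 mm in diameter with a hemispherical end, carried by the inner tube. At rest it stands 5 mm above the outer tube's top face and locks the tube, with 1 mm play each way. Pressed flush with that face (about 3.5 N; a fingertip may rest on the face), its round end slips under the hole's edge when the tube is pushed along with 5 to 12 N.
- snap_button (a joint): How far the button is pressed, m: 0 fully out, 0.005 flush with the outer tube, about 0.0066 when under the wall. Some 8 mm from a hole it stays down under the wall by itself; at a hole it pops out, unless a finger covers it, and locks the tube.
- stop_tube (a joint): Slide of the inner tube, m: 0 with the button in the middle hole (where it starts), positive pulled out (towards the bender's -y, nearer the wheel), +0.022 and -0.022 at the two end holes, limits +-0.030. About 2 N of friction; stays where left.
- button_cap: The brass button as a part; its origin lies on the button's axis, 5 mm below its crown.
- red_hole (a point): Centre, on the outer tube's top face, of the hole with red paint on both sides of it: the wanted hole. One of the two end holes, 22 mm to either side of the middle hole.
- yellow_hole (a point): The same for the hole with yellow paint, at the other end of the row; not wanted.
- wheel_rim (a point): Point on the wheel's axis at the height of its rim's top, 58 mm above the table. The green bending wheel is a dished pulley with upright axis, outer radius 50 mm; its rim is an upright wall 8 mm thick (radius 42 to 50 mm), standing 25 mm above the dish's floor, and can be pinched from above; hub of radius 10 mm, its top 5 mm below the rim's. The x axis of this frame points from the axis away from the white mark (the mark is on the rim at -x).
- bend_wheel (a joint): Angle of the wheel, rad, anticlockwise from above positive; 0 when its white mark faces the red pointer. Stiff: about 0.06 N m of friction, stays where left.
- masking_roll: Roll of masking tape, 104 mm across, 25 mm high, lying flat behind the bender; bystander.
- tea_mug: Spotted mug, 91 mm high; bystander.
- water_jar: Empty clear jar, 60 mm across, 91 mm high; bystander.
- scissors: Scissors with red handles, 206 mm long; bystander.
- side_cutters: Side cutters with blue handles, 128 mm long; bystander.
- clutch_pencil: Yellow pencil, 149 mm long; bystander.

How it is judged:
On the way, in this order (a step that is already met when the one before it is completed fails the run):
1. the button is pressed in and the tube leaves the middle hole (value of joint snap_button above 0.004 m and (value of joint stop_tube above 0.004 m or value of joint stop_tube below -0.004 m)), for 0.05 s.
2. the button has popped out through the red hole (value of joint snap_button below 0.0015 m and horizontal distance between button_top and red_hole below 0.004 m), for 0.2 s.
At the end, for the whole second after the job is handed in: The button stands fully out (within 1.5 mm) through the red-marked hole (axis within 4 mm of its centre), the wheel's mark is within 0.08 rad of the pointer, and tube and wheel are at rest. The wheel may be set before or after the tube (all of step 2 and value of joint bend_wheel between -0.08 and 0.08 rad and velocity of joint bend_wheel between -0.02 and 0.02 rad/s and velocity of joint stop_tube between -0.005 and 0.005 m/s); the robot touches nothing.
It fails at once if the tube is forced against its popped button (over 50 N between button and outer tube) (contact force between button_cap and bender above 50 N).
It fails at once if a bystander is moved by more than 30 mm (distance of any of masking_roll, tea_mug, water_jar, scissors, side_cutters, clutch_pencil from where it was at the start of the episode above 0.03 m).
It also fails if it takes over 45 s, if anything falls off the work surface, if the arm or the gripper's body presses on something with over 40 N, if the wrist force passes 120 N, or if a joint passes its speed limit or range.

### The arm

A 6-joint arm with a two-finger parallel gripper is mounted at the origin on a cart in front of the work surface, level with it; the furniture and walls round the work are solid. World frame = base frame: x ahead of the robot, y to its left, z up, the work surface at z = 0. Lengths are in m, angles in rad, forces in N, time in s.
With the tool pointing down it reaches from about 0.375 to 0.9 m from the base axis. Payload 3.1 kg.
Tool frame: the origin (TCP) lies midway between the tips of the shut fingers; the grasp point (between the pads) lies 19 mm behind it; x points along the fingers, z is the direction in which the jaws open and shut, and the axes are right-handed (so a half turn about x gives the same grasp; the last joint's range is limited). The gripper opens to 87 mm and grips with 3 to 60 N. Pads are 19 mm wide; open, the fingers measure 117 mm over their backs; the gripper's body (75 mm by 190 mm) begins 51 mm behind the grasp point.
Start: joints at [-1.361, 0.527, 1.433, -0, 1.181, -0.178], TCP at [0.237, -0.578, 0.223] pointing down, gripper open.
Joint ranges: [-3.08, 3.08], [-0.75, 2.2], [0.22, 2.44], [-1.43, 4.57], [0, 2.65], [-2.85, 2.85]. Speed limits (rad/s): [2.79, 2.79, 3.14, 3.14, 3.14, 3.14].

### API

Orientations are given as a unit quaternion [x, y, z, w].
In Python, from rig import robot, optics, workorder gives the robot as it stands.
- The arm moves only by the tool arm_command, never from a script. Its argument "plan" is a list of rows, each a list of 7 numbers: the shift along the tool's x, y, z in cm, then the turn, a rotation vector about the tool's x, y, z in rad, then the finger opening in cm, from 0 to 8.7. In form: [[x, y, z, ax, ay, az, gripper], ...]. A call has 1 to 12 rows; each row shifts and turns the pose as measured when the row begins, along the tool's axes as they then stand; what a row does not reach is not made up. A row lasts 1/8 s, in which the tool goes at most 62.5 mm and 10.7 degrees, less where a joint would pass 70% of its speed; a pose out of reach is approached as far as the arm can. A call with a gripper value outside its range is refused whole. The fingers move at their own pace and stop on an object; "grip_force" is the grip in N (left out, the last holds). Time passes only in rows, so rows that do not move let the fingers close. It gives the time, the measured TCP pose, the force and the opening at its end, in the units of the state.
- robot.get_obs(): the state, without advancing time (a new reading comes with each control period).
- optics.camera(name): name is "side" or "top" or "wrist"; returns (picture, depth): 400x640x3 uint8, blue, green, red; 400x640 float32, m along the optical axis (not along the pixel's ray), 0 where there is no reading.
- optics.camera_info(name): a dict with "mtx" (3x3 intrinsics, pixels), "k1" (the pictures are not rectified: a ray, as slopes to the right and down, at radius r is drawn at 1 + k1 r^2 times it, then the intrinsics apply), "position" and "rotation" of the camera in the world; the wrist camera has in their place "tool_from_camera" (4x4, takes a point from camera to tool coordinates, whose origin is the TCP and whose axes are the tool frame's). Camera axes: x right, y down, z forward; pixel columns grow to the right and rows downward; lengths in m; the calibration is good to about 2 mm. A picture is of the moment at which its call begins: read the wrist's pose just before it. camera_info takes no time and is no camera call.
- workorder.hand_in(): hands the job in, once; it reports no verdict.
The state is a dict: "time": time; "q": joint angles; "joint_velocities": joint speeds; "joint_torque": joint torques, N m; "position": TCP position; "tool_rot": TCP orientation; "ft_force": force on the tool from outside, world axes, zero at the start; "moment": the same for the moment, N m; "grip_width": finger opening in m.
Only numpy, scipy, OpenCV 4.12 (cv2) and the standard library are available. Lean on these libraries where they do the work, as an engineer would, in place of code of your own. Each camera call takes 0.05 s, during which the arm holds its last target. There are 200 camera calls.

## Working session

There is one attempt and no reset: what is moved stays moved. The work goes in short steps, Python scripts to look and compute and a tool call to move; the robot and the scene stay as the last step left them, time stands still between calls to the robot, and variables do not carry over. Pictures are saved under pics/ and viewed, about 8 in all and at most 12, crops included, and the job is handed in when it is done.

Besides the shell and the picture viewer there is one more tool, called as name(argument=value, ...) on one line, values as JSON. arm_command: Moves the arm, as the interface text tells. Its arguments: {"type":"object","properties":{"plan":{"type":"array"},"grip_force":{"type":"number"}},"required":["plan"]}

```bash
mkdir -p pics; ls; cat > h.py <<'E'
import numpy as np, cv2
from scipy.spatial.transform import Rotation as R
from rig import robot, optics, workorder
def pose(name,obs=None):
    i=optics.camera_info(name)
    if name=='wrist':
        o=obs or robot.get_obs(); T=np.eye(4); T[:3,:3]=R.from_quat(o['tool_rot']).as_matrix(); T[:3,3]=o['position']
        T=T@np.array(i['tool_from_camera'])
    else:
        T=np.eye(4); r=np.array(i['rotation']); T[:3,:3]=r if r.shape==(3,3) else R.from_quat(r).as_matrix(); T[:3,3]=i['position']
    return i,T
def ray(i,T,px):
    px=np.atleast_2d(np.array(px,float)); K=np.array(i['mtx'])
    d=(px-[K[0,2],K[1,2]])/[K[0,0],K[1,1]]; s=d.copy()
    for _ in range(20): s=d/(1+i['k1']*(s**2).sum(1,keepdims=True))
    return np.c_[s,np.ones(len(s))]@T[:3,:3].T
def onz(i,T,px,z):
    v=ray(i,T,px); return T[:3,3]+v*((z-T[2,3])/v[:,2:3])
def proj(i,T,P):
    c=(np.atleast_2d(P)-T[:3,3])@T[:3,:3]; s=c[:,:2]/c[:,2:]; s=s*(1+i['k1']*(s**2).sum(1,keepdims=True)); K=np.array(i['mtx'])
    return s*[K[0,0],K[1,1]]+[K[0,2],K[1,2]]
E
python3 - <<'E'
from h import *
a,_=optics.camera('top');b,_=optics.camera('side')
cv2.imwrite('pics/top.png',a);cv2.imwrite('pics/side.png',b)
print(robot.get_obs())
for n in('top','side','wrist'):print(optics.camera_info(n))
E
```

```text
pics
{'time': 0.1, 'q': array([-1.36047961e+00,  5.28375696e-01,  1.43377156e+00, -2.33708913e-05,
        1.18140302e+00, -1.78549253e-01]), 'joint_velocities': array([ 0.00012765, -0.00225302, -0.00363978, -0.00029832,  0.00029264,
        0.00076595]), 'joint_torque': array([-9.91870984e-04, -4.40986168e+01, -1.77150643e+01,  6.32880209e-02,
        5.33748942e-02, -5.58662884e-05]), 'position': array([ 0.23681457, -0.57768419,  0.22166879]), 'tool_rot': array([ 0.39444685,  0.58768771, -0.39349469,  0.58668285]), 'ft_force': array([-0.61588684,  0.22375019,  0.24761287]), 'moment': array([ 0.00460116,  0.02092778, -0.03521417]), 'grip_width': 0.08684518670262727}
{'mtx': array([[370.35292964,   0.        , 324.51974179],
       [  0.        , 370.35292964, 202.67859381],
       [  0.        ,   0.        ,   1.        ]]), 'k1': -0.08530307795276418, 'position': array([0.50273665, 0.10350147, 1.18936777]), 'rotation': array([-0.69768651,  0.71393967, -0.02960927,  0.05144881])}
{'mtx': array([[386.38630843,   0.        , 323.62466149],
       [  0.        , 386.38630843, 201.61947266],
       [  0.        ,   0.        ,   1.        ]]), 'k1': -0.08054322291448301, 'position': array([ 0.60109414, -0.79207482,  0.85190518]), 'rotation': array([ 0.91031264, -0.00992518,  0.00853732, -0.41371427])}
{'mtx': array([[327.30249389,   0.        , 315.20897525],
       [  0.        , 327.30249389, 199.28370645],
       [  0.        ,   0.        ,   1.        ]]), 'k1': -0.06954473624603737, 'tool_from_camera': array([[ 4.06997913e-04, -2.74407284e-01,  9.61613476e-01,
        -1.64101760e-01],
       [ 2.70165178e-04, -9.61613490e-01, -2.74407402e-01,
         7.39222091e-02],
       [ 9.99999881e-01,  3.71477716e-04, -3.17239391e-04,
        -2.51253864e-04],
       [ 0.00000000e+00,  0.00000000e+00,  0.00000000e+00,
         1.00000000e+00]])}
```

View pics/top.png

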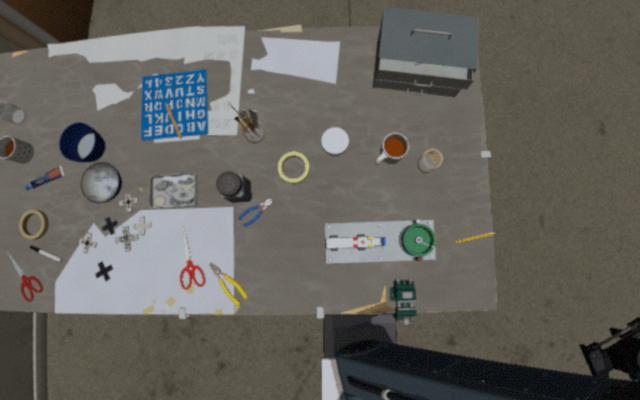

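View pics/side.png

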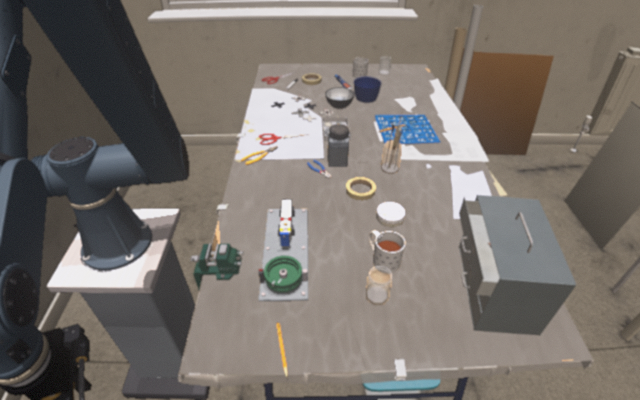

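The top view shows the bender at (380,242): the wheel is at (417,239) and the tube at (355,242), so bender +y ≈ world +y. A vise stands at (405,297), on the robot's side.

```bash
python3 - <<'E'
from h import *
i,T=pose('top')
a=cv2.imread('pics/top.png')
h=cv2.cvtColor(a,cv2.COLOR_BGR2HSV)
m=cv2.inRange(h,(50,100,50),(85,255,255)); m[:, :390]=0; m[270:]=0; m[:210]=0
ys,xs=np.nonzero(m); print('wheel px',xs.mean(),ys.mean(),xs.min(),xs.max(),ys.min(),ys.max())
(c,r)=cv2.minEnclosingCircle(np.c_[xs,ys].astype(np.float32)); print(c,r,onz(i,T,c,0.058))
print('plate corners',onz(i,T,[(326,222),(436,220),(436,262),(326,264)],0.012))
print('vise',onz(i,T,[(395,280),(415,320)],0.06), 'tube ends',onz(i,T,[(327,242),(385,241)],.054))
o=robot.get_obs(); print(R.from_quat(o['tool_rot']).as_matrix())
cv2.imwrite('pics/topc.png',cv2.resize(a[200:330,300:460],None,fx=5,fy=4.6,interpolation=cv2.INTER_CUBIC))
E
```

```text
wheel px 417.5868613138686 239.45401459854014 403 434 224 255
(418.1504821777344, 239.75242614746094) 15.898636817932129 [[ 0.51316325 -0.14481041  0.058     ]]
plate corners [[ 0.57682727  0.13509321  0.012     ]
 [ 0.57459504 -0.21481633  0.012     ]
 [ 0.4423605  -0.20819922  0.012     ]
 [ 0.44440692  0.13794963  0.012     ]]
vise [[ 0.39447889 -0.06956305  0.06      ]
 [ 0.27462838 -0.12524411  0.06      ]] tube ends [[ 0.51299999  0.13223293  0.054     ]
 [ 0.51196921 -0.04446007  0.054     ]]
[[-4.29836533e-04  9.25336308e-01  3.79147112e-01]
 [ 1.90996958e-03  3.79147215e-01 -9.25334394e-01]
 [-9.99998084e-01  3.26416924e-04 -1.93033553e-03]]
```

View pics/topc.png

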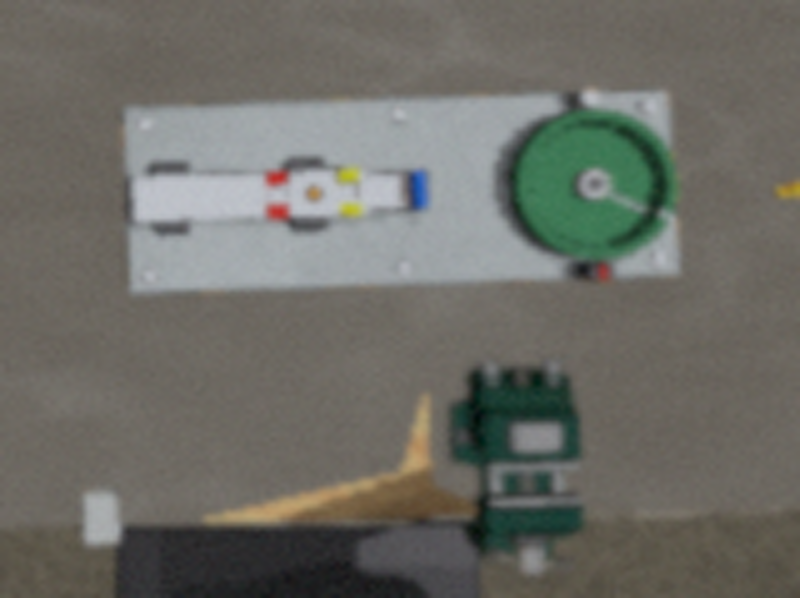

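The crop shows red paint at (277,195), on the +y side, and yellow at (350,192). The blue plate is at (418,190), and the white mark is at about (670,213), facing roughly -y. So the tube must go 22 mm towards +y, and the wheel turns about 67° clockwise. I'll go there and take a closer look.

arm_command(plan=[[0, 0, 0, 0.13, 0, 0, 8.7], [0, 0, 0, 0.13, 0, 0, 8.7], [0, 0, 0, 0.13, 0, 0, 8.7], [0.1, 2.8, -5.5, 0, 0, 0, 8.7], [0.1, 2.8, -5.5, 0, 0, 0, 8.7], [0.1, 2.8, -5.5, 0, 0, 0, 8.7], [0.1, 2.8, -5.5, 0, 0, 0, 8.7], [0.1, 2.8, -5.5, 0, 0, 0, 8.7], [0.1, 2.8, -5.5, 0, 0, 0, 8.7], [0.1, 2.8, -5.5, 0, 0, 0, 8.7], [0.1, 2.8, -5.5, 0, 0, 0, 8.7], [0.1, 2.8, -5.5, 0, 0, 0, 8.7]], grip_force=20)

```text
time: 1.6
position: [0.499, -0.0823, 0.2101]
tool_rot: [0.507, 0.495, -0.505, 0.492]
ft_force: [0.7, -0.5, -0.5]
grip_width: 0.0868
```

```bash
python3 - <<'E'
from h import *
optics.camera('side')
o=robot.get_obs(); a,d=optics.camera('wrist'); cv2.imwrite('pics/w1.png',a); np.savez('w1.npz',d=d,T=pose('wrist',o)[1])
print(o['position'],o['joint_velocities'].round(3)); print(R.from_quat(o['tool_rot']).as_matrix().round(3))
E
```

```text
[ 0.5016048  -0.07537005  0.21023222] [-0.101 -0.019  0.043 -0.066  0.005 -0.185]
[[ 0.002  1.    -0.021]
 [ 0.011 -0.021 -1.   ]
 [-1.     0.002 -0.011]]
```

View pics/w1.png

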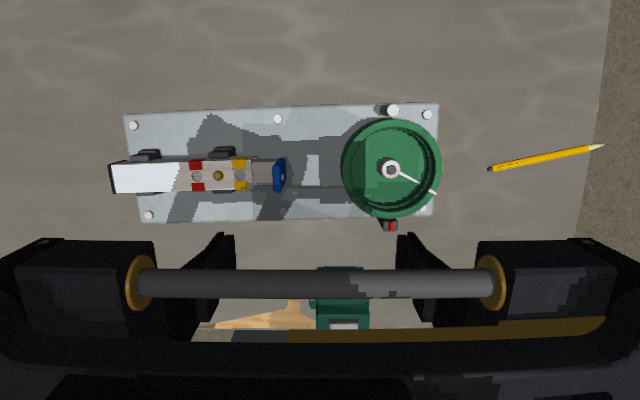

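The wrist view shows the button at (218,175), red paint at x≈197, yellow at x≈240 and the blue plate top at (280,175). The wheel hub is at (391,170), the mark line runs to (434,193), and the pointer is at (390,225).

```bash
cat > meas.py <<'E'
from h import *
def meas(a,i,T):
    h=cv2.cvtColor(a,cv2.COLOR_BGR2HSV)
    def cen(lo,hi,box,z,name,n=3):
        x0,y0,x1,y1=box; m=np.zeros(h.shape[:2],np.uint8); m[y0:y1,x0:x1]=cv2.inRange(h,lo,hi)[y0:y1,x0:x1]
        k,_,st,c=cv2.connectedComponentsWithStats(m)
        for j in sorted(range(1,k),key=lambda j:-st[j,4])[:n]:
            if st[j,4]>3: print(name,st[j],c[j].round(1),onz(i,T,c[j],z)[0].round(4))
        return m
    return h,cen
E
python3 - <<'E'
from meas import *
a=cv2.imread('pics/w1.png'); z=np.load('w1.npz'); i=optics.camera_info('wrist'); T=z['T']; d=z['d']
h,cen=meas(a,i,T)
cen((0,150,100),(6,255,255),(180,150,260,200),.054,'red')
cen((21,150,120),(32,255,255),(225,150,260,200),.054,'yel')
cen((8,80,60),(24,255,255),(208,165,228,186),.058,'btn')
m=cen((100,120,40),(130,255,255),(260,150,300,200),.082,'blue')
ys,xs=np.nonzero(m); 
for y in range(ys.min(),ys.max()+1,4): print(y,xs[ys==y].min(),xs[ys==y].max(),[d[y,x].round(3) for x in range(xs[ys==y].min(),xs[ys==y].max()+1,2)])
cen((0,150,80),(8,255,255),(375,210,400,235),.058,'ptr')
m=cen((50,80,30),(85,255,255),(330,100,450,222),.058,'wheel')
c=max(cv2.findContours(m,cv2.RETR_EXTERNAL,cv2.CHAIN_APPROX_NONE)[0],key=cv2.contourArea)
cc=onz(i,T,c[:,0],.058)[:,:2]; 
x,y=cc.T; s=np.linalg.lstsq(np.c_[2*x,2*y,np.ones(len(x))],x*x+y*y,rcond=None)[0]; print('circ',s[:2],np.sqrt(s[2]+s[:2]@s[:2]))
cen((0,0,150),(180,60,255),(395,160,445,210),.058,'mark',5)
# plate edges
cor=onz(i,T,[(124,114),(439,103),(433,213),(140,223)],.012); print(cor)
cv2.imwrite('pics/w1c.png',cv2.resize(a[95:235,180:450],None,fx=2.9,fy=2.9,interpolation=cv2.INTER_CUBIC))
E
```

```text
red [189 161  13   9 108] [195.1 165. ] [0.5222 0.0462 0.054 ]
red [192 183  13   8  97] [197.6 186.5] [0.5    0.0462 0.054 ]
yel [232 159  14  10 116] [238.4 163.5] [0.5227 0.002  0.054 ]
yel [234 181  13   9  99] [240.2 184.9] [0.5008 0.002  0.054 ]
btn [214 171   9   9  68] [218.  175.1] [0.5122 0.0225 0.058 ]
blue [272 158  14  35 362] [278.5 174.5] [ 0.5164 -0.041   0.082 ]
158 280 283 [np.float32(0.336), np.float32(0.335)]
162 276 284 [np.float32(0.314), np.float32(0.312), np.float32(0.313), np.float32(0.317), np.float32(0.328)]
166 273 285 [np.float32(0.296), np.float32(0.295), np.float32(0.295), np.float32(0.297), np.float32(0.305), np.float32(0.319), np.float32(0.336)]
170 272 285 [np.float32(0.297), np.float32(0.295), np.float32(0.294), np.float32(0.296), np.float32(0.297), np.float32(0.309), np.float32(0.327)]
174 273 285 [np.float32(0.296), np.float32(0.296), np.float32(0.297), np.float32(0.296), np.float32(0.302), np.float32(0.305), np.float32(0.334)]
178 273 285 [np.float32(0.298), np.float32(0.298), np.float32(0.297), np.float32(0.298), np.float32(0.301), np.float32(0.
[... 193 characters left out ...]
2(0.298), np.float32(0.298), np.float32(0.299), np.float32(0.301)]
190 274 280 [np.float32(0.301), np.float32(0.3), np.float32(0.3), np.float32(0.301)]
ptr [389 222   4  10  29] [390.9 226.3] [ 0.4552 -0.1511  0.058 ]
wheel [ 341  118  102  101 7430] [390.1 167.4] [ 0.5167 -0.1476  0.058 ]
circ [ 0.51476137 -0.14834663] 0.049421927520002795
mark [395 161  25  23 124] [402.9 173.2] [ 0.5108 -0.1605  0.058 ]
mark [420 198  14  12  83] [428.  205.3] [ 0.4772 -0.1879  0.058 ]
mark [429 189   8   6  29] [432.4 191.5] [ 0.4916 -0.1914  0.058 ]
[[ 0.57458127  0.13739604  0.012     ]
 [ 0.57773364 -0.20805045  0.012     ]
 [ 0.45342851 -0.21042835  0.012     ]
 [ 0.4464016   0.13956696  0.012     ]]
```

View pics/w1c.png

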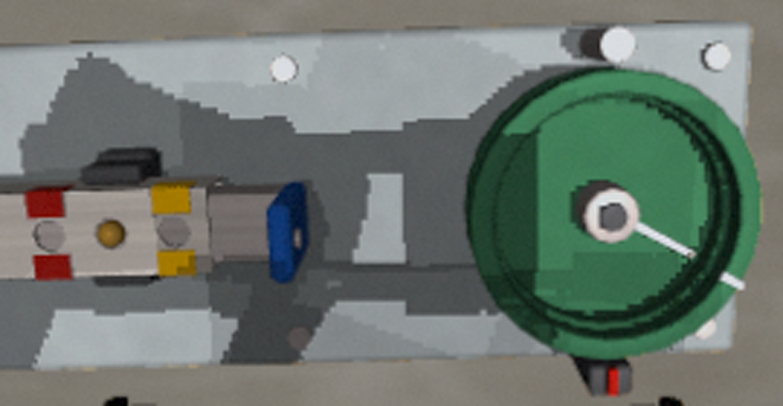

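arm_command(plan=[[3.0, 0.5, -3.0, -0.035, 0, 0, 6.3], [4.0, 0.4, -2.4, 0, 0, 0, 6.3], [2.0, 0, 0, 0, 0, 0, 6.3], [0, 0, 0, 0, 0, 0, 6.3]])

```text
time: 2.2
position: [0.5097, -0.0235, 0.1181]
tool_rot: [0.496, 0.506, -0.493, 0.504]
ft_force: [-0.6, 0.1, 0.7]
grip_width: 0.064
```

```bash
python3 - <<'E'
from h import *
o=robot.get_obs(); a,d=optics.camera('wrist'); cv2.imwrite('pics/w2.png',a[100:350,80:560])
print(o['position'],o['grip_width'],o['joint_velocities'].round(3),o['ft_force']); print(R.from_quat(o['tool_rot']).as_matrix().round(3))
i,T=pose('wrist',o)
P=np.array(o['position']);M=R.from_quat(o['tool_rot']).as_matrix()
for s in (1,-1):
  for w in (0,8,15): print(s,w,proj(i,T,P+M[:,2]*s*(o['grip_width']/2+w/1000))-[80,100])
np.savez('w2.npz',d=d,T=T,a=a)
E
```

```text
[ 0.509671  -0.0235225  0.1181105] 0.06402220625468448 [ 0.003 -0.014 -0.007  0.001 -0.001 -0.003] [-0.61701103  0.11031065  0.68496478]
[[ 0.001  1.     0.021]
 [ 0.005  0.021 -1.   ]
 [-1.     0.001 -0.005]]
1 0 [[293.52241213 146.9573507 ]]
1 8 [[308.07968381 146.90280373]]
1 15 [[320.76738453 146.84404074]]
-1 0 [[176.30080272 146.90998287]]
-1 8 [[161.74863182 146.84368338]]
-1 15 [[149.06629944 146.77468319]]
```

View pics/w2.png

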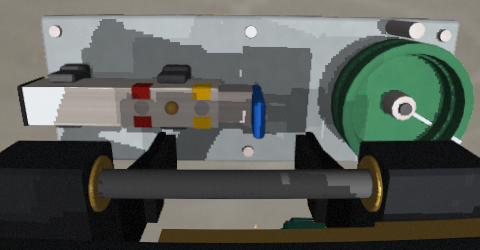

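The wrist view shows the fingertips at (162–176,133) and (296–310,133), about 8 mm thick. The button is at (171,108) and the plate at (259,112).

```bash
python3 - <<'E'
from meas import *
z=np.load('w2.npz'); a=z['a'];T=z['T'];i=optics.camera_info('wrist')
h,cen=meas(a,i,T)
cen((0,150,100),(6,255,255),(180,150,260,250),.054,'red')
cen((21,150,120),(32,255,255),(260,150,320,250),.054,'yel')
cen((8,80,60),(24,255,255),(236,195,266,222),.058,'btn')
m=cen((100,120,40),(130,255,255),(320,180,360,250),.082,'blue')
ys,xs=np.nonzero(m)
for y in range(ys.min(),ys.max()+1,6):
  l,r=xs[ys==y].min(),xs[ys==y].max(); print(y,l,r,onz(i,T,[(l-.5,y),(r+.5,y)],.082)[:,:2].round(4).tolist(),z['d'][y,l:r+1:3])
E
```

```text
red [212 187  18  12 173] [221.2 191.9] [0.5224 0.0453 0.054 ]
yel [272 187  18  13 212] [280.9 192.6] [0.5229 0.0017 0.054 ]
yel [273 217  18  11 189] [281.2 222. ] [0.5004 0.0017 0.054 ]
btn [245 201  13  13 132] [251.2 207.3] [0.5125 0.0228 0.058 ]
blue [332 185  14  54 619] [337.8 212.4] [ 0.518  -0.0378  0.082 ]
185 333 337 [[0.536, -0.0338], [0.5361, -0.0369]] [0.27532515 0.25185868]
191 333 340 [[0.5321, -0.0339], [0.5323, -0.039]] [0.23802736 0.23433098 0.2348327 ]
197 332 342 [[0.5282, -0.0334], [0.5284, -0.0404]] [0.22944994 0.22052172 0.217864   0.2196881 ]
203 332 344 [[0.5242, -0.0336], [0.5244, -0.0419]] [0.22920947 0.20881625 0.20755881 0.20761386 0.20782685]
209 332 344 [[0.5202, -0.0337], [0.5204, -0.0421]] [0.22617312 0.20828034 0.20815758 0.2076541  0.20808062]
215 332 344 [[0.5161, -0.0339], [0.5163, -0.0422]] [0.22582203 0.20997255 0.20961432 0.20868541 0.20984174]
221 332 344 [[0.512, -0.034], [0.5122, -0.0424]] [0.22452329 0.21016191 0.20973861 0.21037783 0.        ]
227 332 344 [[0.5079, -0.0341], [0.5081, -0.0426]] [0.22510964 0.21220599 0.21030204 0.21069561 0.21298657]
233 333 344 [[0.5037, -0.035], [0.5039, -0.0428]] [0.21496505 0.21243446 0.21223517 0.21384233]
```

arm_command(plan=[[0, 0.25, -1.0, 0.007, 0, 0, 6.2], [0, 0, 0, 0, 0, 0, 6.2], [2.0, 0, 0, 0, 0, 0, 6.2], [1.5, 0, 0, 0, 0, 0, 6.2], [0, 0, 0, 0, 0, 0, 6.2], [0, 0, 0, 0, 0, 0, 6.2]])

```text
time: 3.0
position: [0.5164, -0.0152, 0.0875]
tool_rot: [0.501, 0.5, -0.494, 0.505]
ft_force: [0.2, -0.4, 0.8]
grip_width: 0.0622
```

```bash
cat > st.py <<'E'
from h import *
o=robot.get_obs(); print(o['time'],o['position'].round(5),round(o['grip_width'],4),o['ft_force'].round(2)); print(R.from_quat(o['tool_rot']).as_matrix().round(4))
g=o['grip_width']/2; z=R.from_quat(o['tool_rot']).as_matrix()[:,2]
print('inner1',(o['position']-z*g).round(4),'inner2',(o['position']+z*g).round(4))
E
python3 st.py
```

```text
3.0 [ 0.51644 -0.01524  0.08747] 0.0622 [ 0.2  -0.4   0.78]
[[ 0.0119  0.9999  0.0114]
 [ 0.0023  0.0114 -0.9999]
 [-0.9999  0.0119 -0.0022]]
inner1 [0.5161 0.0158 0.0875] inner2 [ 0.5168 -0.0463  0.0874]
```

arm_command(plan=[[0, -0.42, -0.15, 0, 0, -0.012, 6.2], [0, 0, 0, 0, 0, 0, 6.2], [1.0, 0, 0, 0, 0, 0, 6.2], [1.0, 0, 0, 0, 0, 0, 6.2], [0, 0, 0, 0, 0, 0, 6.2], [0, 0, 0, 0, 0, 0, 6.2]])

```text
time: 3.75
position: [0.5124, -0.0138, 0.0667]
tool_rot: [0.498, 0.503, -0.497, 0.502]
ft_force: [0.2, 0.1, -0.5]
grip_width: 0.0625
```

```bash
python3 st.py
```

```text
3.75 [ 0.51241 -0.0138   0.06667] 0.0625 [ 0.24  0.09 -0.5 ]
[[ 3.000e-04  9.999e-01  1.150e-02]
 [ 1.800e-03  1.150e-02 -9.999e-01]
 [-1.000e+00  3.000e-04 -1.800e-03]]
inner1 [0.5121 0.0174 0.0667] inner2 [ 0.5128 -0.045   0.0666]
```

arm_command(plan=[[0, 0, -0.1, 0, 0, 0, 6.2], [0, 0, -0.1, 0, 0, 0, 6.2], [0, 0, 0, 0, 0, 0, 6.2]])

```text
time: 4.12
position: [0.5126, -0.0117, 0.067]
tool_rot: [0.498, 0.503, -0.496, 0.503]
ft_force: [-0.1, 0.6, -0.2]
grip_width: 0.0621
```

arm_command(plan=[[0, 0, -0.1, 0, 0, 0, 6.2], [0, 0, 0, 0, 0, 0, 6.2]])

```text
time: 4.38
position: [0.5127, -0.011, 0.067]
tool_rot: [0.498, 0.503, -0.497, 0.503]
ft_force: [-0.4, 0.1, 0.3]
grip_width: 0.0619
```

arm_command(plan=[[0, 0, -0.1, 0, 0, 0, 6.1], [0, 0, 0, 0, 0, 0, 6.1]])

```text
time: 4.62
position: [0.5127, -0.0106, 0.067]
tool_rot: [0.497, 0.503, -0.497, 0.503]
ft_force: [-0.4, -2.0, -0.2]
grip_width: 0.0613
```

arm_command(plan=[[0, 0, -0.1, 0, 0, 0, 6.1], [0, 0, 0, 0, 0, 0, 6.1]])

```text
time: 4.88
position: [0.5126, -0.0104, 0.067]
tool_rot: [0.497, 0.503, -0.497, 0.504]
ft_force: [-0.4, -0.9, -0.1]
grip_width: 0.0609
```

arm_command(plan=[[0.6, 0, 0.05, 0, 0, 0, 6.1], [0.3, 0, 0, 0, 0, 0, 6.1], [0, 0, 0, 0, 0, 0, 6.1]])

```text
time: 5.25
position: [0.5131, -0.0107, 0.0578]
tool_rot: [0.497, 0.502, -0.497, 0.504]
ft_force: [0.1, -2.9, 0.2]
grip_width: 0.0609
```

arm_command(plan=[[0.2, 0, 0, 0, 0, 0, 6.1], [0, 0, 0, 0, 0, 0, 6.1]])

```text
time: 5.5
position: [0.5131, -0.0107, 0.0559]
tool_rot: [0.497, 0.502, -0.497, 0.504]
ft_force: [-0.5, -2.3, 0.3]
grip_width: 0.0615
```

arm_command(plan=[[0.2, 0, 0, 0, 0, 0, 6.1], [0, 0, 0, 0, 0, 0, 6.1]])

```text
time: 5.75
position: [0.5131, -0.0107, 0.0545]
tool_rot: [0.497, 0.502, -0.496, 0.504]
ft_force: [-0.9, -3.0, 3.7]
grip_width: 0.0611
```

arm_command(plan=[[0.15, 0, 0, 0, 0, 0, 6.1], [0, 0, 0, 0, 0, 0, 6.1]])

```text
time: 6.0
position: [0.5131, -0.0106, 0.0546]
tool_rot: [0.497, 0.502, -0.496, 0.504]
ft_force: [-1.2, -1.4, 1.3]
grip_width: 0.0612
```

arm_command(plan=[[0.15, 0, 0, 0, 0, 0, 6.1], [0, 0, 0, 0, 0, 0, 6.1]])

```text
time: 6.25
position: [0.5131, -0.0106, 0.0545]
tool_rot: [0.497, 0.502, -0.496, 0.504]
ft_force: [-1.3, -2.0, 2.1]
grip_width: 0.0609
```

arm_command(plan=[[0.3, 0, -0.1, 0, 0, 0, 6.1]])

```text
time: 6.38
position: [0.5133, -0.0105, 0.0539]
tool_rot: [0.497, 0.502, -0.496, 0.505]
ft_force: [-8.4, -8.7, 42.9]
grip_width: 0.0613
```

arm_command(plan=[[0.3, 0, -0.2, 0, 0, 0, 6.1]])

```text
time: 6.5
position: [0.5134, -0.0103, 0.054]
tool_rot: [0.496, 0.502, -0.496, 0.507]
ft_force: [-8.8, -13.0, 37.9]
grip_width: 0.061
```

arm_command(plan=[[0.05, 0, -0.2, 0, 0, 0, 6.1]])

```text
time: 6.62
position: [0.5134, -0.0095, 0.0548]
tool_rot: [0.495, 0.501, -0.496, 0.507]
ft_force: [-0.5, -4.3, -1.2]
grip_width: 0.0611
```

arm_command(plan=[[0.08, 0, -0.25, 0, 0, 0, 6.1]])

```text
time: 6.75
position: [0.5135, -0.0085, 0.0546]
tool_rot: [0.495, 0.501, -0.496, 0.508]
ft_force: [-3.0, -9.7, 6.7]
grip_width: 0.061
```

arm_command(plan=[[0.1, 0, -0.25, 0, 0, 0, 6.1]])

```text
time: 6.88
position: [0.5136, -0.0084, 0.0546]
tool_rot: [0.493, 0.5, -0.497, 0.51]
ft_force: [-5.5, -15.8, 15.5]
grip_width: 0.0612
```

```bash
python3 st.py; python3 - <<'E'
from meas import *
o=robot.get_obs(); a,d=optics.camera('wrist'); i,T=pose('wrist',o); np.savez('w3.npz',a=a,d=d,T=T)
b,_=optics.camera('side'); cv2.imwrite('pics/s3full.png',b)
cv2.imwrite('pics/w3.png',cv2.resize(a[120:320,160:440],None,fx=2.8,fy=2.8,interpolation=cv2.INTER_CUBIC))
E
```

```text
6.875 [ 0.5136  -0.00837  0.05461] 0.0612 [ -5.49 -15.8   15.47]
[[ 0.0066  0.9998  0.02  ]
 [-0.0133  0.0201 -0.9997]
 [-0.9999  0.0063  0.0134]]
inner1 [0.513  0.0222 0.0542] inner2 [ 0.5142 -0.039   0.055 ]
```

View pics/w3.png

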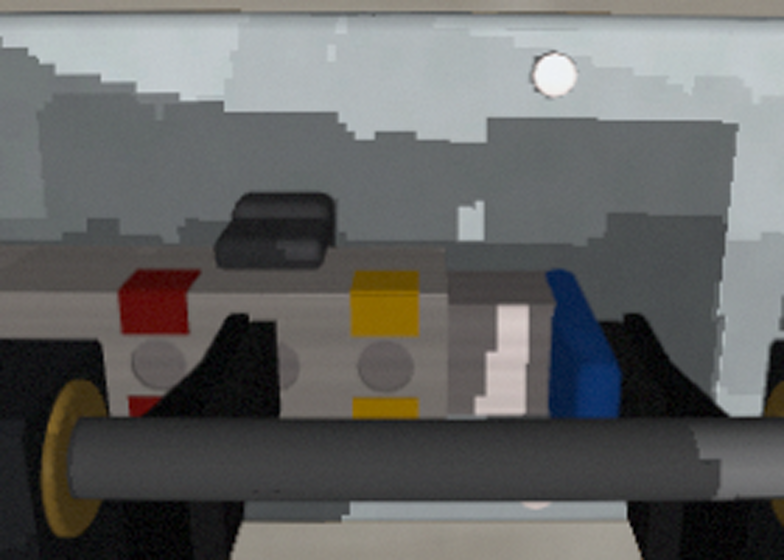

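```bash
python3 - <<'E'
from meas import *
for n in('w2','w3'):
  z=np.load(n+'.npz'); a=z['a'];T=z['T'];i=optics.camera_info('wrist')
  print(n);h,cen=meas(a,i,T)
  cen((21,150,120),(32,255,255),(260,150,325,290),.054,'yel')
  cen((0,150,100),(6,255,255),(180,150,260,250),.054,'red',1)
  m=cen((100,120,40),(130,255,255),(320,180,400,290),.082,'blue',1)
  ys,xs=np.nonzero(m)
  for y in range(ys.min(),ys.max()+1,6):
    l,r=xs[ys==y].min(),xs[ys==y].max(); print(y,l,r,onz(i,T,[(l-.5,y),(r+.5,y)],.082)[:,:2].round(4).tolist())
E
```

```text
w2
yel [272 187  18  13 212] [280.9 192.6] [0.5229 0.0017 0.054 ]
yel [273 217  18  11 189] [281.2 222. ] [0.5004 0.0017 0.054 ]
red [212 187  18  12 173] [221.2 191.9] [0.5224 0.0453 0.054 ]
blue [332 185  14  54 619] [337.8 212.4] [ 0.518  -0.0378  0.082 ]
185 333 337 [[0.536, -0.0338], [0.5361, -0.0369]]
191 333 340 [[0.5321, -0.0339], [0.5323, -0.039]]
197 332 342 [[0.5282, -0.0334], [0.5284, -0.0404]]
203 332 344 [[0.5242, -0.0336], [0.5244, -0.0419]]
209 332 344 [[0.5202, -0.0337], [0.5204, -0.0421]]
215 332 344 [[0.5161, -0.0339], [0.5163, -0.0422]]
221 332 344 [[0.512, -0.034], [0.5122, -0.0424]]
227 332 344 [[0.5079, -0.0341], [0.5081, -0.0426]]
233 333 344 [[0.5037, -0.035], [0.5039, -0.0428]]
w3
yel [285 224  24  16 382] [296.6 231.5] [0.5223 0.0016 0.054 ]
yel [286 262  23   7 161] [297. 265.] [0.5023 0.0013 0.054 ]
blue [ 355  216   27   54 1014] [366.9 247.3] [ 0.5259 -0.0315  0.082 ]
216 357 361 [[0.5409, -0.0259], [0.5409, -0.0282]]
222 357 366 [[0.5381, -0.0261], [0.5381, -0.0306]]
228 359 369 [[0.5352, -0.0272], [0.5353, -0.0321]]
234 357 372 [[0.5323, -0.0264], [0.5324, -0.0337]]
240 357 376 [[0.5294, -0.0266], [0.5295, -0.0357]]
246 357 378 [[0.5265, -0.0268], [0.5266, -0.0368]]
252 357 381 [[0.5235, -0.0269], [0.5236, -0.0385]]
258 356 381 [[0.5205, -0.0266], [0.5206, -0.0387]]
264 356 381 [[0.5174, -0.0268], [0.5175, -0.0389]]
```

arm_command(plan=[[0.12, 0, -0.4, 0.005, 0.004, 0, 6.1]])

```text
time: 7.1
position: [0.5137, -0.0082, 0.0547]
tool_rot: [0.493, 0.499, -0.497, 0.51]
ft_force: [-6.7, -22.7, 16.8]
grip_width: 0.0609
```

arm_command(plan=[[0.08, 0, -0.4, 0.005, 0.004, 0, 6.1]])

```text
time: 7.22
position: [0.5136, -0.0082, 0.0548]
tool_rot: [0.493, 0.499, -0.498, 0.51]
ft_force: [-4.4, -18.6, 10.4]
grip_width: 0.0611
```

arm_command(plan=[[0.04, 0, -0.4, 0.005, 0.004, 0, 6.1]])

```text
time: 7.35
position: [0.5137, -0.0076, 0.0549]
tool_rot: [0.493, 0.498, -0.499, 0.51]
ft_force: [-2.4, -11.8, 4.4]
grip_width: 0.0611
```

arm_command(plan=[[0.05, 0, -0.5, 0.005, 0.004, 0, 6.1]])

```text
time: 7.48
position: [0.5139, -0.0052, 0.0549]
tool_rot: [0.495, 0.497, -0.5, 0.509]
ft_force: [-3.7, -10.3, 9.4]
grip_width: 0.0611
```

```bash
python3 st.py
```

```text
7.475 [ 0.51388 -0.00515  0.05492] 0.0611 [ -3.69 -10.31   9.39]
[[ 0.0067  0.9999  0.0113]
 [-0.0169  0.0115 -0.9998]
 [-0.9998  0.0065  0.017 ]]
inner1 [0.5135 0.0254 0.0544] inner2 [ 0.5142 -0.0357  0.0554]
```

arm_command(plan=[[0.03, 0, -0.4, 0, 0.008, 0, 6.1]])

```text
time: 7.6
position: [0.5141, -0.0025, 0.0548]
tool_rot: [0.496, 0.498, -0.498, 0.507]
ft_force: [-2.0, -5.1, 3.9]
grip_width: 0.061
```

arm_command(plan=[[0.03, 0, -0.4, 0, 0.004, 0, 6.1]])

```text
time: 7.72
position: [0.5143, 0.0001, 0.0547]
tool_rot: [0.497, 0.499, -0.497, 0.507]
ft_force: [-3.0, -7.6, 7.1]
grip_width: 0.0606
```

arm_command(plan=[[-0.8, 0, 0.05, 0, 0, 0, 6.1], [-0.6, 0, 0, 0, 0, 0, 6.1], [0, 0, -0.1, 0, 0, 0, 6.1]])

```text
time: 8.1
position: [0.5142, 0.0011, 0.0687]
tool_rot: [0.497, 0.499, -0.497, 0.507]
ft_force: [-1.0, -3.9, 2.5]
grip_width: 0.061
```

```bash
python3 st.py;  python3 - <<'E'
from meas import *
o=robot.get_obs(); a,d=optics.camera('wrist'); i,T=pose('wrist',o); np.savez('w4.npz',a=a,d=d,T=T)
cv2.imwrite('pics/w4.png',cv2.resize(a[120:320,160:440],None,fx=2.8,fy=2.8,interpolation=cv2.INTER_CUBIC))
h,cen=meas(a,i,T)
cen((21,150,120),(32,255,255),(240,130,335,290),.054,'yel',2)
cen((0,150,100),(6,255,255),(160,130,260,270),.054,'red',2)
m=cen((100,120,40),(130,255,255),(320,160,400,290),.082,'blue',1)
ys,xs=np.nonzero(m)
for y in range(ys.min(),ys.max()+1,8):
    l,r=xs[ys==y].min(),xs[ys==y].max(); print(y,l,r,onz(i,T,[(l-.5,y),(r+.5,y)],.082)[:,:2].round(4).tolist())
E
```

```text
8.1 [0.51416 0.00113 0.06873] 0.061 [-0.97 -3.86  2.47]
[[ 0.0073  0.9999  0.0112]
 [-0.0075  0.0112 -0.9999]
 [-0.9999  0.0072  0.0076]]
inner1 [0.5138 0.0316 0.0685] inner2 [ 0.5145 -0.0294  0.069 ]
yel [304 217  22  15 318] [314.3 223.7] [0.5223 0.0014 0.054 ]
yel [304 253  22  13 274] [314.1 258.9] [0.4999 0.0013 0.054 ]
blue [ 352  210   25   60 1038] [363.3 243.3] [ 0.5222 -0.023   0.082 ]
210 354 359 [[0.5396, -0.0173], [0.5397, -0.0202]]
218 355 364 [[0.5355, -0.0179], [0.5356, -0.0228]]
226 354 368 [[0.5314, -0.0176], [0.5314, -0.025]]
234 354 371 [[0.5272, -0.0178], [0.5272, -0.0268]]
242 354 375 [[0.5229, -0.018], [0.523, -0.0291]]
250 354 375 [[0.5185, -0.0182], [0.5186, -0.0293]]
258 354 375 [[0.5141, -0.0184], [0.5142, -0.0296]]
266 357 374 [[0.5096, -0.0201], [0.5097, -0.0294]]
```

View pics/w4.png

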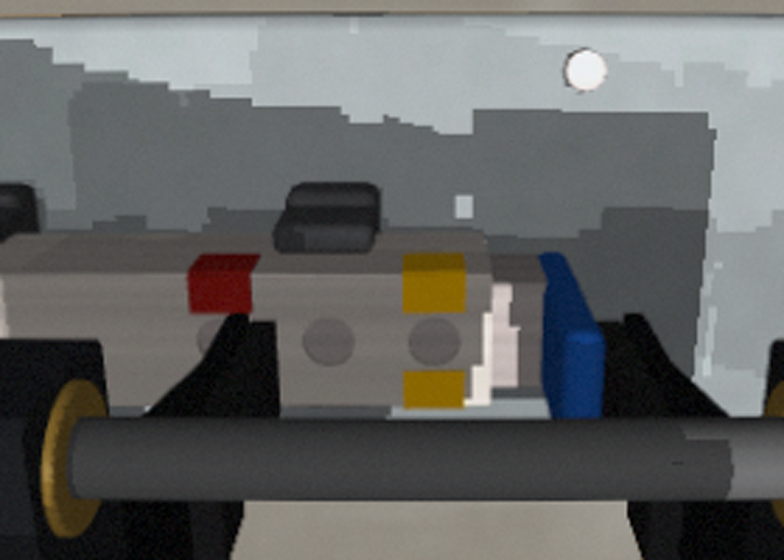

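The middle hole at (328,342) is empty, and the plate has moved about 12.8 mm. The fingers are lifted, so I'll push the plate on for the last 9.5 mm or so.

arm_command(plan=[[0, 0, -0.25, 0, 0, 0, 6.1], [0, 0, -0.25, 0, 0, 0, 6.1], [0, 0, -0.2, 0, 0, 0, 6.1]])

```text
time: 8.52
position: [0.5139, 0.0085, 0.0683]
tool_rot: [0.497, 0.499, -0.497, 0.506]
ft_force: [-0.4, -2.4, 0.1]
grip_width: 0.061
```

arm_command(plan=[[0, 0, -0.15, 0, 0, 0, 6.1]])

```text
time: 8.65
position: [0.5139, 0.0102, 0.0682]
tool_rot: [0.497, 0.499, -0.497, 0.506]
ft_force: [-0.7, -2.0, 1.7]
grip_width: 0.0609
```

arm_command(plan=[[0, 0, -0.15, 0, 0, 0, 6.1]])

```text
time: 8.78
position: [0.5139, 0.0115, 0.0682]
tool_rot: [0.496, 0.499, -0.497, 0.507]
ft_force: [-0.3, -6.7, 1.5]
grip_width: 0.0609
```

arm_command(plan=[[0, 0, 0.3, 0, 0, 0, 6.3], [-2.0, 0, 0, 0, 0, 0, 6.3], [-3.0, 0, 0.3, 0, 0, -0.007, 6.3], [-3.0, 0, 1.5, 0, 0, 0, 6.3], [0, 0, 0, 0, 0, 0, 6.3], [0, 0, 0, 0, 0, 0, 6.3]])

```text
time: 9.52
position: [0.5116, -0.0067, 0.1482]
tool_rot: [0.495, 0.503, -0.5, 0.502]
ft_force: [-0.7, 0.1, 0.6]
grip_width: 0.0629
```

```bash
python3 st.py;  python3 - <<'E'
from meas import *
o=robot.get_obs(); a,d=optics.camera('wrist'); i,T=pose('wrist',o); np.savez('w5.npz',a=a,d=d,T=T)
cv2.imwrite('pics/w5.png',a[60:310,60:580])
h,cen=meas(a,i,T)
cen((0,150,100),(6,255,255),(100,100,300,290),.054,'red',2)
cen((21,150,120),(32,255,255),(200,100,360,290),.054,'yel',2)
cen((8,80,60),(20,255,255),(100,100,300,230),.058,'btn')
m=cen((100,120,40),(130,255,255),(220,100,400,290),.082,'blue',1)
E
```

```text
9.525 [ 0.51165 -0.00672  0.14815] 0.0629 [-0.69  0.06  0.64]
[[-0.0061  0.9999  0.01  ]
 [-0.0025  0.01   -0.9999]
 [-1.     -0.0062  0.0024]]
inner1 [0.5113 0.0247 0.1481] inner2 [ 0.512  -0.0381  0.1482]
red [242 181  16  11 106] [249.  184.3] [0.5234 0.0468 0.054 ]
yel [297 181  16  11 163] [304.5 185.6] [0.5227 0.0017 0.054 ]
yel [298 207  15  10 150] [305.  211.5] [0.5006 0.0012 0.054 ]
btn [244 194  12  11  99] [249.4 198.9] [0.5122 0.0462 0.058 ]
btn [297 177   3   3   4] [297.8 177.8] [0.5301 0.0069 0.058 ]
blue [321 178  11  47 465] [325.9 201.9] [ 0.5175 -0.0148  0.082 ]
```

View pics/w5.png

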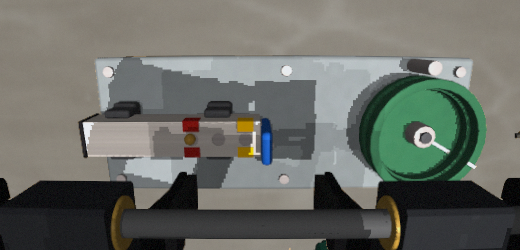

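The button (190,139 in the crop) now stands in the red hole: it measures (0.512, 0.046), which matches the red paint. Next is the wheel.

arm_command(plan=[[0, 0.5, 6.2, 0, 0, 0, 2.6], [0, 0.5, 6.2, 0, 0, 0, 2.6], [0, 0.5, 5.5, 0, 0, 0, 2.6], [0, 0, 0, -0.152, 0, 0, 2.6], [0, 0, 0, -0.152, 0, 0, 2.6], [0, 0, 0, 0, 0, 0, 2.6], [0, 0, 0, 0, 0, 0, 2.6]])

```text
time: 10.45
position: [0.5262, -0.1857, 0.1389]
tool_rot: [0.411, 0.581, -0.415, 0.567]
ft_force: [-0.8, 1.1, -0.4]
grip_width: 0.0265
```

```bash
cat > wh.py <<'E'
from h import *
import sys
# tool-frame correction to put TCP at r=46 at angle A on wheel, jaw radial
C=np.array([.5145,-.1485]); A=np.radians(float(sys.argv[1])); zt=float(sys.argv[2])
o=robot.get_obs(); M=R.from_quat(o['tool_rot']).as_matrix(); p=o['position']
n=np.array([np.cos(A),np.sin(A)]); t=np.r_[C+.046*n,zt]
print('t',o['time'],'pos',p.round(4),'grip',round(o['grip_width'],4),'F',o['ft_force'].round(1))
print('shift cm',((t-p)@M*100).round(2))
Mt=np.c_[[0,0,-1],np.cross([n[0],n[1],0],[0,0,-1]),[n[0],n[1],0]]
print('rot',R.from_matrix(M.T@Mt).as_rotvec().round(4))
v=p[:2]-C; print('ang,r of TCP',np.degrees(np.arctan2(v[1],v[0]))%360,np.hypot(*v))
E
python3 wh.py 288 .15
```

```text
t 10.45 pos [ 0.5262 -0.1857  0.1389] grip 0.0265 F [-0.8  1.1 -0.4]
shift cm [-1.11  0.02  0.69]
rot [ 0.0093 -0.0126  0.0157]
ang,r of TCP 287.3807806012553 0.039007638570833336
```

Correct it, then remeasure the wheel centre and mark from here.

arm_command(plan=[[0, 0, 0.7, 0.009, -0.013, 0.016, 2.6], [0, 0, 0, 0, 0, 0, 2.6], [0, 0, 0, 0, 0, 0, 2.6]])

```text
time: 10.82
position: [0.5283, -0.1917, 0.1384]
tool_rot: [0.416, 0.571, -0.416, 0.572]
ft_force: [-0.1, -0.1, -0.2]
grip_width: 0.0259
```

```bash
python3 wh.py 288 .039; python3 - <<'E'
from meas import *
o=robot.get_obs(); a,d=optics.camera('wrist'); i,T=pose('wrist',o); np.savez('w6.npz',a=a,d=d,T=T)
cv2.imwrite('pics/w6.png',a[60:310,100:580])
h,cen=meas(a,i,T)
m=cen((50,80,30),(85,255,255),(100,40,550,300),.058,'wheel',1)
c=max(cv2.findContours(m,cv2.RETR_EXTERNAL,cv2.CHAIN_APPROX_NONE)[0],key=cv2.contourArea)
p=onz(i,T,c[:,0],.058)[:,:2]; p=p[(np.abs(np.hypot(*(p-[.5145,-.1485]).T)-.05)<.004)]
x,y=p.T; s=np.linalg.lstsq(np.c_[2*x,2*y,np.ones(len(x))],x*x+y*y,rcond=None)[0]; print('circ',s[:2],np.sqrt(s[2]+s[:2]@s[:2]),len(p))
cen((0,0,150),(180,60,255),(150,60,500,290),.058,'white',8)
cen((0,150,80),(8,255,255),(150,60,500,290),.058,'ptr',2)
E
```

```text
t 10.825 pos [ 0.5283 -0.1917  0.1384] grip 0.0259 F [-0.1 -0.1 -0.2]
shift cm [9.94 0.01 0.06]
rot [-0.0016  0.0004 -0.0009]
ang,r of TCP 287.7358681393636 0.045397576513349136
wheel [  196   139   126   125 10310] [259.2 194.6] [ 0.5225 -0.1477  0.058 ]
circ [ 0.51580209 -0.14967165] 0.04939383110531618 303
white [ 150   60  155   60 2025] [229.2  78.6] [ 0.5985 -0.1045  0.058 ]
white [ 150   82   47   54 1367] [166.2 105.1] [ 0.5669 -0.0643  0.058 ]
white [150 164  27  42 575] [165.4 182.6] [ 0.5093 -0.0753  0.058 ]
white [150 224  52  24 515] [167.2 235.3] [ 0.4661 -0.0849  0.058 ]
white [292 215  34  52 429] [306.9 248.1] [ 0.4909 -0.1965  0.058 ]
white [441 171  32  32 333] [457.1 185.2] [ 0.5771 -0.2918  0.058 ]
white [355 164  38  46 317] [374.8 193. ] [ 0.5513 -0.2326  0.058 ]
white [332 153  15  39 273] [337.6 166.6] [ 0.5619 -0.1985  0.058 ]
```

View pics/w6.png

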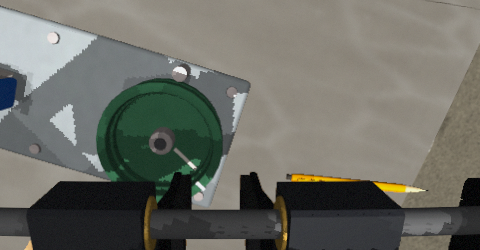

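The wheel is ahead of the jaws, with the mark on its rim at about (204,190) in the crop (≈240°). The roller, post and pencil are clear of the fingers. Descend over the rim.

arm_command(plan=[[3.5, 0, 0.1, 0, 0, 0, 2.6], [3.5, 0, 0, 0, 0, 0, 2.6], [1.0, 0, 0, 0, 0, 0, 2.6], [0, 0, 0, 0, 0, 0, 2.6], [0, 0, 0, 0, 0, 0, 2.6]], grip_force=20)

```text
time: 11.5
position: [0.5317, -0.1941, 0.0596]
tool_rot: [0.417, 0.569, -0.416, 0.575]
ft_force: [0.1, -0.2, -0.4]
grip_width: 0.0264
```

```bash
sed -i 's/\.5145,-\.1485/.515,-.149/' wh.py; python3 wh.py 288 .039
```

```text
t 11.5 pos [ 0.5317 -0.1941  0.0596] grip 0.0264 F [ 0.1 -0.2 -0.4]
shift cm [ 2.06 -0.21 -0.22]
rot [-0.0017  0.0061 -0.0058]
ang,r of TCP 290.3715217956468 0.04810955680878654
```

arm_command(plan=[[0, -0.2, -0.2, 0, 0.006, -0.006, 2.6], [1.0, 0, 0, 0, 0, 0, 2.6], [1.0, 0, 0, 0, 0, 0, 2.6], [0, 0, 0, 0, 0, 0, 2.6]])

```text
time: 12.0
position: [0.5304, -0.1935, 0.0406]
tool_rot: [0.416, 0.57, -0.416, 0.573]
ft_force: [-0.3, 0.0, -0.6]
grip_width: 0.0263
```

```bash
python3 wh.py 288 .039
```

```text
t 12.0 pos [ 0.5304 -0.1935  0.0406] grip 0.0263 F [-0.3  0.  -0.6]
shift cm [ 0.16 -0.09 -0.1 ]
rot [-0.0016  0.003  -0.0023]
ang,r of TCP 289.0502734328894 0.04703198866201648
```

arm_command(plan=[[0, 0, -0.1, 0, 0, 0, 1.4], [0, 0, 0, 0, 0, 0, 0], [0, 0, 0, 0, 0, 0, 0], [0, 0, 0, 0, 0, 0, 0]], grip_force=15)

```text
time: 12.5
position: [0.5291, -0.1913, 0.0403]
tool_rot: [0.416, 0.572, -0.416, 0.572]
ft_force: [0.6, -0.2, -2.0]
grip_width: 0.0112
```

```bash
python3 wh.py 288 .039
```

```text
t 12.5 pos [ 0.5291 -0.1913  0.0403] grip 0.0112 F [ 0.6 -0.2 -2. ]
shift cm [ 0.13 -0.03  0.14]
rot [-0.0017  0.0002 -0.0008]
ang,r of TCP 288.43556741603675 0.044591955631389776
```

arm_command(plan=[[0, -0.68, -0.05, 0.15, 0, 0, 0], [0, -0.68, -0.05, 0.15, 0, 0, 0], [0, 0, 0, 0, 0, 0, 0]])

```text
time: 12.88
position: [0.5155, -0.1936, 0.0403]
tool_rot: [0.499, 0.501, -0.498, 0.502]
ft_force: [-0.9, -0.5, 0.4]
grip_width: 0.0112
```

```bash
python3 wh.py 271 .039
```

```text
t 12.875 pos [ 0.5155 -0.1936  0.0403] grip 0.0112 F [-0.9 -0.5  0.4]
shift cm [0.13 0.03 0.14]
rot [-0.0122  0.     -0.0008]
ang,r of TCP 270.6125888451311 0.044593598132684514
```

arm_command(plan=[[0, -0.67, -0.05, 0.147, 0, 0, 0], [0, -0.67, -0.05, 0.147, 0, 0, 0], [0, -0.67, -0.05, 0.147, 0, 0, 0], [0, -0.67, -0.05, 0.147, 0, 0, 0], [0, 0, 0, 0, 0, 0, 0]])

```text
time: 13.5
position: [0.4912, -0.1864, 0.0402]
tool_rot: [0.624, 0.333, -0.622, 0.335]
ft_force: [-2.2, 1.4, 0.5]
grip_width: 0.0108
```

```bash
python3 wh.py 237 .039; python3 - <<'E'
from meas import *
i,T=pose('top'); a,_=optics.camera('top'); cv2.imwrite('pics/t7.png',cv2.resize(a[200:300,370:470],None,fx=6,fy=6,interpolation=cv2.INTER_CUBIC))
E
```

```text
t 13.5 pos [ 0.4912 -0.1864  0.0402] grip 0.0108 F [-2.2  1.4  0.5]
shift cm [ 0.12 -0.04  0.16]
rot [-0.0097 -0.0005 -0.0032]
ang,r of TCP 237.53610078754954 0.04437702801439621
```

arm_command(plan=[[0, -0.36, -0.02, 0.08, 0, 0, 0], [0, -0.36, -0.02, 0.08, 0, 0, 0], [0, 0, 0, 0, 0, 0, 0], [0, 0, 0, 0, 0, 0, 2.6], [0, 0, 0.1, 0, 0, 0, 2.6], [-2.0, 0, 0, 0, 0, 0, 2.6], [-4.0, 0, 0, 0, 0, 0, 2.6], [-4.0, 0, 0, 0, 0, 0, 2.6]])

```text
time: 14.55
position: [0.4875, -0.185, 0.1405]
tool_rot: [0.647, 0.286, -0.645, 0.29]
ft_force: [-0.1, 0.0, 0.1]
grip_width: 0.0259
```

```bash
python3 wh.py 228 .14
```

```text
t 14.55 pos [ 0.4875 -0.185   0.1405] grip 0.0259 F [-0.1  0.   0.1]
shift cm [ 0.04 -0.37  0.09]
rot [ 0.0019 -0.0007 -0.0062]
ang,r of TCP 232.6652212965197 0.04526997092558689
```

arm_command(plan=[[-6.0, 0, 0, 0, 0, 0, 5], [0, 0, 0, -0.15, 0, 0, 5], [0, 0, 0, -0.15, 0, 0, 5], [0, 0, 0, -0.15, 0, 0, 5], [0, 0, 0, -0.15, 0, 0, 5], [0, 0, 0, -0.14, 0, 0, 5], [0, 1.0, -3, 0, 0, 0, 5], [0, 1.0, -3, 0, 0, 0, 5], [0, 0, 0, 0, 0, 0, 5], [0, 0, 0, 0, 0, 0, 5]])

```text
time: 15.8
position: [0.5151, -0.1304, 0.2102]
tool_rot: [0.492, 0.497, -0.487, 0.524]
ft_force: [0.4, -0.5, 0.6]
grip_width: 0.0499
```

```bash
python3 - <<'E'
from meas import *
o=robot.get_obs(); a,d=optics.camera('wrist'); i,T=pose('wrist',o); np.savez('w8.npz',a=a,d=d,T=T); print(o['position'])
p=proj(i,T,[[.512,.0462,.058],[.515,-.149,.058]]); print(p); 
x,y=p[1].astype(int); x0,y0=x-75,y-75
print('crop',x0,y0); cv2.imwrite('pics/w8.png',cv2.resize(a[max(y0,0):y0+170,x0:x0+150],None,fx=3.5,fy=3.5,interpolation=cv2.INTER_CUBIC))
h,cen=meas(a,i,T)
m=cen((50,80,30),(85,255,255),(x-80,max(y-80,0),x+80,y+80),.058,'wheel',1)
c=max(cv2.findContours(m,cv2.RETR_EXTERNAL,cv2.CHAIN_APPROX_NONE)[0],key=cv2.contourArea)
q=onz(i,T,c[:,0],.058)[:,:2]; q=q[(np.abs(np.hypot(*(q-[.515,-.149]).T)-.05)<.003)]
X,Y=q.T; s=np.linalg.lstsq(np.c_[2*X,2*Y,np.ones(len(X))],X*X+Y*Y,rcond=None)[0]; print('circ',s[:2],len(q))
cen((0,150,80),(8,255,255),(x-60,y,x+60,y+90),.058,'ptr',2)
cen((0,0,140),(180,70,255),(x-40,y-5,x+40,y+60),.058,'white',4)
cen((8,80,60),(20,255,255),(int(p[0,0])-15,int(p[0,1])-15,int(p[0,0])+15,int(p[0,1])+15),.058,'btn',1)
E
```

```text
[ 0.51505985 -0.13037006  0.21016339]
[[135.5990291  184.99475422]
 [330.32967302 188.88242562]]
crop 255 113
wheel [ 282  138   98  100 7111] [330.5 187.2] [ 0.5167 -0.1491  0.058 ]
circ [ 0.51451337 -0.14940221] 278
ptr [327 241   4   9  32] [328.7 245. ] [ 0.4552 -0.1505  0.058 ]
white [290 218  29  30 299] [298.8 234.1] [ 0.4662 -0.1191  0.058 ]
white [349 219  21  17 147] [362.1 229.6] [ 0.4733 -0.1842  0.058 ]
white [327 207   4  14  38] [328.8 215.1] [ 0.4877 -0.1489  0.058 ]
white [329 231   4   8  28] [330.3 234.2] [ 0.4671 -0.1515  0.058 ]
btn [132 181  10   9  58] [136.6 185.1] [0.5119 0.0452 0.058 ]
```

View pics/w8.png

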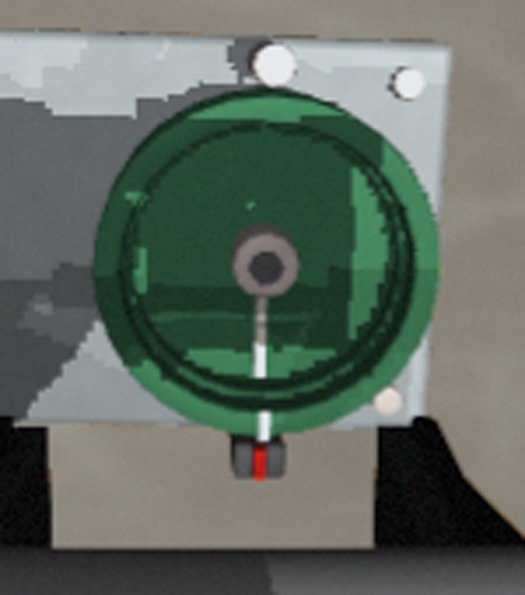

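The white mark (264,425) lines up with the red pointer (261,460), about 0.03 rad off against a tolerance of 0.08. The button measures within 1 mm of the red hole. Last, a depth check of the button height, then hand-in.

```bash
python3 - <<'E'
from meas import *
for n,(u,v) in (('w2',(251,207)),('w5',(249,199))):
    z=np.load(n+'.npz'); d=z['d']; T=z['T']; i=optics.camera_info('wrist')
    uv=np.array([(u+x,v+y) for y in range(-2,3) for x in range(-2,3)]+[(u+x,v+y) for y in (-3,0,3) for x in (-14,-13,13,14)])
    P=T[:3,3]+ray(i,T,uv)*np.array([d[b,a] for a,b in uv])[:,None]
    print(n,'button z',np.median(P[:25,2]),'tube top z',np.median(P[25:,2]))
o=robot.get_obs(); print(np.abs(o['joint_velocities']).max(),o['ft_force'])
E
```

```text
w2 button z 0.0603823089592356 tube top z 0.05595110179666278
w5 button z 0.060616634061004704 tube top z 0.0564229496256346
0.011886563624422565 [0.62994985 0.31362064 0.12111151]
```

```bash
python3 -c "
from rig import workorder
print(workorder.hand_in())"
```

```text
the job is handed in; nothing more can be done
None
```

The bender is set: the button is out through the red hole and the wheel's mark is at the pointer. I handed the job in at about 16 s of the 45 s; no verdict is reported.

- **Tube:** One fingertip held the button down while the other finger pushed the stop plate towards +y. I lifted off once the button was under the wall, then pushed on until it popped out in the red hole. My final check put the button within about 1 mm of the red hole. It stood about 4.2 mm above the tube, against 4.4 mm measured the same way at the start.
- **Wheel:** I pinched the rim and turned it about 60° clockwise. The mark ended about 0.02–0.03 rad from the pointer, against a limit of 0.08. My wheel-centre estimates differed by about 1 mm, which is around 0.02 rad.
- **What went less smoothly:** I pressed too hard at first, about 43 N down on the button and tube face. The tube then stuck at about 23 N sideways, so I eased the downward force and it slid. The 50 N button limit was not measured directly, but the sideways force on the tool never read above 23 N.
- **Other things on the table:** I saw no contact with any of them, but did not measure their positions again. The arm was clear of everything when I handed in.

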